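Lock the blue gas coupling

ROBOT

A 6-joint arm with a two-finger parallel gripper is mounted at the origin on a cart in front of the work surface, level with it; the furniture and walls round the work are solid. World frame = base frame: x ahead of the robot, y to its left, z up, the work surface at z = 0. Lengths are in mm, angles in degrees, forces in N, time in s.
With the tool pointing down it reaches from about 300 to 775 mm from the base axis. Payload 14.6 kg.
Tool frame: the origin (TCP) lies at the very end of the fingers, on their centre line; the grasp point (between the pads) lies 19 mm behind it; z points along the fingers, y is the direction in which the jaws open and shut (so a half turn about z gives the same grasp; the last joint's range is limited). The gripper opens to 94 mm and grips with 3 to 60 N. Pads are 16 mm wide; open, the fingers measure 119 mm over their backs; the gripper's body (75 mm by 177 mm) begins 78 mm behind the grasp point.
Start: joints at [59.439, 17.183, 87.147, -0, 75.671, -3.816], TCP at [247.513, 491.148, 205.446] pointing down, gripper open.
Joint ranges: [-173.82, 173.82], [-45.26, 126.66], [13.44, 144.39], [-59.66, 239.66], [0, 175.72], [-146.38, 146.38]. Speed limits (degrees/s): [127.2, 127.2, 147.25, 180, 180, 180].

INTERFACE

Orientations are given as a 3x3 rotation matrix whose columns are the frame's x, y, z axes.
In Python, from station import r gives the robot as it stands.
- The arm moves only by the tool step_arm, never from a script. Its argument "increments" is a list of rows, each an object of numbers: "x", "y", "z": the shift along the tool's x, y, z each as a share of 8 cm, from -1 to 1; "wx", "wy", "wz": the turn, a rotation vector about the tool's x, y, z each as a share of 30 degrees, from -1 to 1; "hand": the opening, from 0 (shut) to 1 (fully open). A call has 1 to 20 rows; each row is the pose to reach, as a shift and turn from the pose commanded when the call began, along the tool's axes at that moment; what a row does not reach only later rows make up. A row lasts 1/12 s, in which the tool goes at most 41.7 mm and 7.16 degrees, less where a joint would pass 70% of its speed; a pose out of reach is approached as far as the arm can. A call with a number of a shift or a turn outside -1 to 1 is refused whole. A call with a gripper value outside its range is refused whole. The fingers move at their own pace and stop on an object; the grip force is fixed at half the most. Time passes only in rows, so rows that repeat a pose let the fingers close. It gives the time, the measured TCP pose, the force and the opening at its end, in the units of the state.
- r.read_state(): the state, without advancing time (a new reading comes with each control period).
- r.capture(name): name is "scene" or "top"; returns a dict with "frame" (400x640x3 uint8, red, green, blue), "fx", "fy", "cx", "cy" (pixels), "extrinsics" (4x4, takes a point from camera to world coordinates). Camera axes: x right, y down, z forward; pixel columns grow to the right and rows downward; lengths in mm; the calibration is good to about 2 mm. A picture is of the moment at which its call begins. There is no depth.
- r.close_job(): hands the job in, once; it reports no verdict.
The state is a dict: "clock": time; "joint_pos": joint angles; "joint_vel": joint speeds; "joint_efforts": joint torques, N m; "eef_pos": TCP position; "tool_rot": TCP orientation; "force": force on the tool from outside, world axes, zero at the start; "torque": the same for the moment, N m; "width": opening from 0.0 (shut) to 1.0 (fully open).
Only numpy, scipy, OpenCV 4.12 (cv2) and the standard library are available. Lean on these libraries where they do the work, as an engineer would, in place of code of your own. Each camera call takes 0.05 s, during which the arm holds its last target.

TASK

Lock the gas coupling with the blue plug: pull its spring collar straight up, turn it 60 degrees clockwise (seen from above), so that its white stripe stands over the green dot, and let it spring fully down into the locked seat. Leave the coupling with the orange plug as it is.

Things in the scene. Friction and masses are not known exactly. Their poses are not given: they have to be found in the camera images.
- blue_grip (a point): On the axis of the blue coupling's collar at grip height, 66 mm above the table when down. Fixed base 84x84x18 mm with blue ring; upright round collar, dark knurled steel, 41 mm across, from 22 mm below to 14 mm above this point; out of its top stands a plug with blue cap, 27 mm across, top 28 mm above. Moves with the collar: z up, -x to its white stripe. May be gripped across in any direction.
- blue_lift (a joint): How far the blue collar is pulled up, m: 0 fully down, stop at 0.016. A spring (about 4 N down, 8 N up, plus 1.2 N weight) draws it down. Down, lugs under it stand in seats 7 mm deep and bar it from turning more than about 13 degrees; lifted 8 mm or more (10 to 14 mm is good) it turns freely.
- blue_turn (a joint): Turn of the blue collar, rad, growing clockwise from above: about 0 in the open seat (white stripe over white dot), 1.05 (60 degrees) in the locked seat (stripe over green dot), end stops at -0.12 and 1.17. Let go within 0.18 rad of 1.05, it drops into the locked seat; between the seats it stays up.
- orange_grip (a point): The same point on the collar of the other coupling, alike but with an orange ring and an orange-capped plug; it stays open and is not to be moved.

How it is judged:
By the outcome, as a careful person would: the job done as asked, in the order asked, and still so for the second after the job is handed in, with the robot touching nothing.
It also fails if it takes over 32 s, if anything falls off the work surface, if the arm or the gripper's body presses on something with over 40 N, if the wrist force passes 120 N, or if a joint passes its speed limit or range.

## Working session

There is one attempt and no reset: what is moved stays moved. The work goes in short steps, Python scripts to look and compute and a tool call to move; the robot and the scene stay as the last step left them, time stands still between calls to the robot, and variables do not carry over. Pictures are saved under pics/ and viewed, and the job is handed in when it is done.

Besides the shell and the picture viewer there is one more tool, called after "Emit:" as name(argument=value, ...), one argument or row to a line, values as JSON. step_arm: Moves the arm, as the interface text tells. Shift numbers are shares of 8 cm and turn numbers shares of 30 degrees, none past 1 either way. Its arguments: {"type":"object","properties":{"increments":{"type":"array","items":{"type":"object","properties":{"x":{"type":"number","minimum":-1,"maximum":1},"y":{"type":"number","minimum":-1,"maximum":1},"z":{"type":"number","minimum":-1,"maximum":1},"wx":{"type":"number","minimum":-1,"maximum":1},"wy":{"type":"number","minimum":-1,"maximum":1},"wz":{"type":"number","minimum":-1,"maximum":1},"hand":{"type":"number"}}}}},"required":["increments"]}

```bash
mkdir -p pics
python3 - <<'E'
from station import r
import cv2,numpy as np
s=r.read_state();print({k:np.round(v,3).tolist() for k,v in s.items()})
for n in("scene","top"):
    c=r.capture(n);cv2.imwrite(f"pics/{n}0.png",c["frame"][:,:,::-1]);print(n,c["fx"],c["fy"],c["cx"],c["cy"],np.round(c["extrinsics"],3).tolist())
E
```

```text
{'clock': 0.0, 'joint_pos': [59.438, 17.217, 87.181, 0.001, 75.671, -3.815], 'joint_vel': [-0.101, -0.024, -0.007, 0.069, -0.021, 0.022], 'joint_efforts': [-0.001, -53.18, -35.275, 0.071, 0.024, -0.0], 'eef_pos': [247.378, 490.925, 204.868], 'tool_rot': [[-0.893, 0.45, -0.001], [0.45, 0.893, -0.001], [0.0, -0.001, -1.0]], 'force': [0.322, 0.519, -0.255], 'torque': [0.017, -0.032, -0.023], 'width': 0.998}
scene 380.7408029422647 380.7408029422647 312.9581795561572 197.2378491184337 [[0.817, -0.363, 0.449, 109.613], [-0.577, -0.499, 0.647, -421.225], [-0.011, -0.787, -0.617, 626.801], [0.0, 0.0, 0.0, 1.0]]
top 401.1280893266194 401.1280893266194 323.5943220030337 202.90978033464302 [[-0.052, -0.977, 0.205, 320.81], [-0.999, 0.052, -0.008, 116.116], [-0.003, -0.205, -0.979, 936.425], [0.0, 0.0, 0.0, 1.0]]
```

View pics/scene0.png

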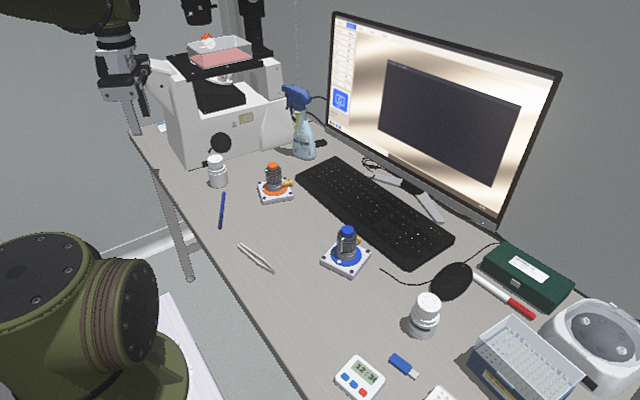

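View pics/top0.png

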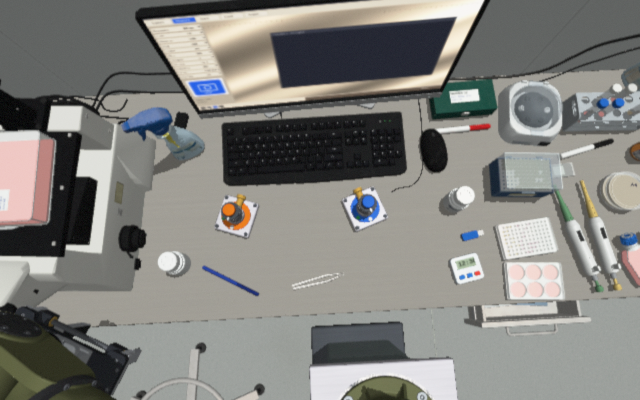

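Both views show the blue coupling at scene (346,250) and top (365,207), and the orange one at scene (275,185) and top (236,214). The microscope and the arm are on the left. Next I'll zoom in.

Run:
```python
import cv2,numpy as np
a=cv2.imread("pics/scene0.png")[215:285,310:380];b=cv2.imread("pics/top0.png")[175:240,330:400]
a=cv2.resize(a,(400,400),interpolation=cv2.INTER_CUBIC);b=cv2.resize(b,(400,371),interpolation=cv2.INTER_CUBIC)
o=np.zeros((400,800,3),np.uint8);o[:,:400]=a;o[:371,400:]=b
cv2.imwrite("pics/zoom0.png",o)
```

```text
(no output)
```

View pics/zoom0.png

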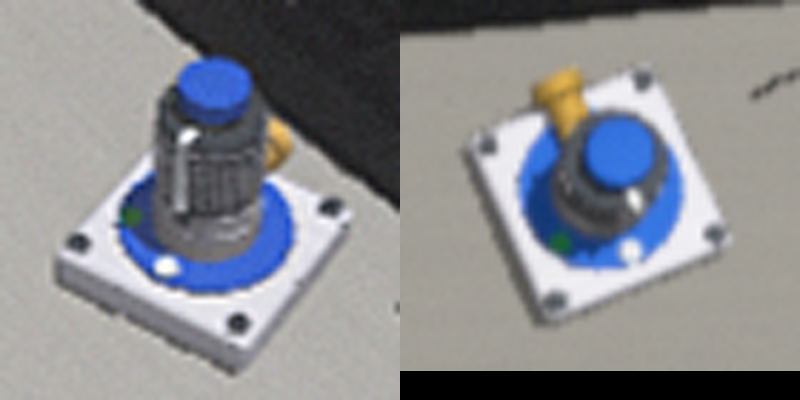

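```bash
cat > h.py <<'E'
import cv2,numpy as np
def ray(c,u,v):
    E=np.array(c["extrinsics"]);d=E[:3,:3]@np.array([(u-c["cx"])/c["fx"],(v-c["cy"])/c["fy"],1]);return E[:3,3],d/np.linalg.norm(d)
def onz(c,u,v,z):
    o,d=ray(c,u,v);return o+d*(z-o[2])/d[2]
def proj(c,p):
    E=np.array(c["extrinsics"]);q=E[:3,:3].T@(np.array(p)-E[:3,3]);return c["fx"]*q[0]/q[2]+c["cx"],c["fy"]*q[1]/q[2]+c["cy"]
def tri(r1,r2):
    (o1,d1),(o2,d2)=r1,r2
    t=np.linalg.lstsq(np.c_[d1,-d2],o2-o1,rcond=None)[0];a=o1+t[0]*d1;b=o2+t[1]*d2
    return (a+b)/2,np.linalg.norm(a-b)
E
python3 - <<'E'
from station import r
from h import *
C={n:r.capture(n) for n in("scene","top")}
win={"scene":(215,285,310,380),"top":(175,240,330,400)}
for n,c in C.items():
    y0,y1,x0,x1=win[n]
    h=cv2.cvtColor(c["frame"],cv2.COLOR_RGB2HSV)[y0:y1,x0:x1]
    m=cv2.inRange(h,(100,120,60),(130,255,255))
    k,l,st,ce=cv2.connectedComponentsWithStats(m)
    for i in range(1,k):
        if st[i,4]>15: print(n,"blue",st[i],ce[i]+[x0,y0], onz(c,*(ce[i]+[x0,y0]),94).round(1), onz(c,*(ce[i]+[x0,y0]),18).round(1))
    for nm,lo,hi in(("green",(40,100,30),(85,255,255)),("brass",(12,120,100),(30,255,255))):
        m=cv2.inRange(h,lo,hi);ys,xs=np.nonzero(m)
        if len(xs): u,v=xs.mean()+x0,ys.mean()+y0; print(n,nm,len(xs),u,v,onz(c,u,v,18).round(1))
# hand picks from crop
sx=lambda u,v:(310+(u+.5)*70/400-.5,215+(v+.5)*70/400-.5)
tx=lambda u,v:(330+(u-400+.5)*70/400-.5,175+(v+.5)*65/371-.5)
S,T=C["scene"],C["top"]
for nm,p,q in(("cap",(215,75),(620,152)),("wdot",(167,266),(631,250)),("gdot",(132,216),(560,244)),("brass end",(280,145),(557,85))):
    a=tri(ray(S,*sx(*p)),ray(T,*tx(*q)));print(nm,a[0].round(1),a[1].round(1), onz(S,*sx(*p),18).round(1),onz(T,*tx(*q),18).round(1),onz(S,*sx(*p),94).round(1),onz(T,*tx(*q),94).round(1))
# screws (z=18)
P=[onz(S,*sx(*p),18) for p in((78,242),(331,206),(238,323))]
Q=[onz(T,*tx(*p),18) for p in((487,146),(642,80),(714,234),(555,300))]
print(np.round(P,1),((P[1]+P[0])/2).round(1));print(np.round(Q,1),np.mean(Q,0).round(1))
E
```

```text
scene blue [ 31  10  13  12 126] [347.21428571 230.26984127] [490.7   6.9  94. ] [545.1  68.   18. ]
scene blue [21 30  8 19 62] [334.35483871 254.51612903] [428.2 -31.   94. ] [473.7  24.7  18. ]
scene blue [ 29  32  22  19 149] [352.46308725 258.71812081] [449.2 -59.3  94. ] [497.7  -7.7  18. ]
scene green 5 332.2 252.4 [473.7  32.4  18. ]
scene brass 15 358.3333333333333 240.26666666666665 [544.5  27.7  18. ]
top blue [ 32  20  13  13 130] [367.87692308 201.31538462] [495.5  14.2  94. ] [511.3   5.   18. ]
top blue [ 21  22  28  25 217] [363.04147465 211.26267281] [474.4  26.1  94. ] [488.3  18.   18. ]
top green 8 357.5 217.0 [475.4  31.8  18. ]
top brass 60 358.1333333333333 192.05 [534.7  26.2  18. ]
cap [496.   13.5  93.2] 0.3 [550.6  74.8  18. ] [511.5   4.4  18. ] [495.6  12.8  94. ] [495.7  13.7  94. ]
wdot [470.    3.4  18.5] 1.3 [469.6   4.   18. ] [470.7   3.   18. ] [424.7 -49.1  94. ] [458.3  12.4  94. ]
gdot [474.6  31.7  18.2] 0.1 [474.6  31.9  18. ] [474.6  31.6  18. ] [429.1 -24.7  94. ] [461.9  38.6  94. ]
brass end [542.4  27.4  19.7] 3.9 [545.6  28.1  18. ] [541.1  28.2  18. ] [491.2 -28.   94. ] [522.9  35.5  94. ]
[[449.9  33.1  18. ]
 [539.7  -8.7  18. ]
 [473.4 -32.8  18. ]] [494.8  12.2  18. ]
[[516.9  58.7  18. ]
 [541.3  -6.9  18. ]
 [475.5 -31.1  18. ]
 [451.8  35.3  18. ]] [496.4  14.   18. ]
```

Emit:
step_arm(
  increments=[
    {"x":-0.2,"y":-0.4,"hand":1},
    {"x":-0.45,"y":-0.9,"hand":1},
    {"x":-0.45,"y":-0.9,"hand":1},
  ],
)

```text
invalid input at $.increments[0]: expected keys x, y, z, wx, wy, wz, hand
```

Emit:
step_arm(
  increments=[
    {"x":-0.45,"y":-0.4,"hand":1},
    {"x":-0.9,"y":-0.8,"hand":1},
    {"x":-0.9,"y":-0.8,"hand":1},
  ],
)

```text
invalid input at $.increments[0]: expected keys x, y, z, wx, wy, wz, hand
```

Emit:
step_arm(
  increments=[
    {"x":-0.5,"y":-0.4,"hand":1},
    {"x":-1,"y":-0.7,"hand":1},
    {"x":-1,"y":-0.7,"hand":1},
  ],
)

```text
invalid input at $.increments[0]: expected keys x, y, z, wx, wy, wz, hand
```

Emit:
step_arm(
  increments=[
    {"x":-0.5,"y":-0.3,"hand":1},
    {"x":-1,"y":-0.6,"hand":1},
    {"x":-1,"y":-0.6,"hand":1},
  ],
)

```text
invalid input at $.increments[0]: expected keys x, y, z, wx, wy, wz, hand
```

Emit:
step_arm(
  increments=[
    {"x":-0.2,"y":-0.4,"z":0,"wx":0,"wy":0,"wz":0,"hand":1},
    {"x":-0.45,"y":-0.9,"z":0,"wx":0,"wy":0,"wz":0,"hand":1},
    {"x":-0.45,"y":-0.9,"z":0,"wx":0,"wy":0,"wz":0,"hand":1},
  ],
)

```text
clock: 0.45
eef_pos: [246.5, 406.2, 204.6]
tool_rot: [[-0.893, 0.451, -0.001], [0.451, 0.893, -0.003], [-0.0, -0.003, -1.0]]
force: [-0.2, 0.7, 0.4]
width: 0.999
```

Emit:
step_arm(
  increments=[
    {"x":-0.45,"y":-0.4,"z":0,"wx":0,"wy":0,"wz":0,"hand":1},
    {"x":-0.9,"y":-0.8,"z":0,"wx":0,"wy":0,"wz":0,"hand":1},
    {"x":-0.9,"y":-0.8,"z":0,"wx":0,"wy":0,"wz":0,"hand":1},
  ],
)

```text
clock: 0.7
eef_pos: [283.5, 318.0, 205.5]
tool_rot: [[-0.893, 0.451, 0.0], [0.451, 0.893, -0.001], [-0.0, -0.0, -1.0]]
force: [-0.5, 0.3, -0.1]
width: 0.998
```

Emit:
step_arm(
  increments=[
    {"x":-0.5,"y":-0.35,"z":0,"wx":0,"wy":0,"wz":0,"hand":1},
    {"x":-1,"y":-0.7,"z":0,"wx":0,"wy":0,"wz":0,"hand":1},
    {"x":-1,"y":-0.7,"z":0,"wx":0,"wy":0,"wz":0,"hand":1},
  ],
)

```text
clock: 0.95
eef_pos: [330.3, 232.1, 205.6]
tool_rot: [[-0.892, 0.451, 0.001], [0.451, 0.892, -0.0], [-0.001, -0.0, -1.0]]
force: [0.6, 0.8, 0.2]
width: 1.002
```

Emit:
step_arm(
  increments=[
    {"x":-0.5,"y":-0.3,"z":0,"wx":0,"wy":0,"wz":0,"hand":1},
    {"x":-1,"y":-0.6,"z":0,"wx":0,"wy":0,"wz":0,"hand":1},
    {"x":-1,"y":-0.6,"z":0,"wx":0,"wy":0,"wz":0,"hand":1},
  ],
)

```text
clock: 1.2
eef_pos: [380.7, 152.7, 205.6]
tool_rot: [[-0.892, 0.453, 0.001], [0.453, 0.892, -0.001], [-0.001, -0.0, -1.0]]
force: [0.4, 0.9, -0.6]
width: 1.003
```

Emit:
step_arm(
  increments=[
    {"x":-0.5,"y":-0.25,"z":0,"wx":0,"wy":0,"wz":0,"hand":1},
    {"x":-1,"y":-0.45,"z":0,"wx":0,"wy":0,"wz":0,"hand":1},
    {"x":-1,"y":-0.45,"z":0,"wx":0,"wy":0,"wz":0,"hand":1},
  ],
)

```text
clock: 1.45
eef_pos: [436.7, 84.6, 205.4]
tool_rot: [[-0.892, 0.453, 0.001], [0.453, 0.892, -0.001], [-0.001, -0.0, -1.0]]
force: [0.3, 1.2, -1.0]
width: 1.002
```

Emit:
step_arm(
  increments=[
    {"x":-0.5,"y":-0.25,"z":0,"wx":0,"wy":0,"wz":0,"hand":1},
    {"x":-1,"y":-0.45,"z":0,"wx":0,"wy":0,"wz":0,"hand":1},
    {"x":-1,"y":-0.45,"z":0,"wx":0,"wy":0,"wz":0,"hand":1},
    {"x":-1,"y":-0.45,"z":0,"wx":0,"wy":0,"wz":0,"hand":1},
    {"x":-1,"y":-0.45,"z":0,"wx":0,"wy":0,"wz":0,"hand":1},
  ],
)

```text
clock: 1.87
eef_pos: [488.9, 20.4, 205.1]
tool_rot: [[-0.893, 0.45, -0.001], [0.45, 0.893, 0.0], [0.001, -0.0, -1.0]]
force: [-0.1, 0.3, -0.8]
width: 1.001
```

Emit:
step_arm(
  increments=[
    {"x":-0.114,"y":-0.042,"z":0,"wx":0,"wy":0,"wz":0,"hand":1},
    {"x":-0.114,"y":-0.042,"z":0.4,"wx":0,"wy":0,"wz":0,"hand":1},
    {"x":-0.114,"y":-0.042,"z":0.8,"wx":0,"wy":0,"wz":0,"hand":1},
    {"x":-0.114,"y":-0.042,"z":0.8,"wx":0,"wy":0,"wz":0,"hand":1},
    {"x":-0.114,"y":-0.042,"z":0.8,"wx":0,"wy":0,"wz":0,"hand":1},
  ],
)

```text
clock: 2.28
eef_pos: [495.4, 13.4, 141.4]
tool_rot: [[-0.893, 0.449, -0.002], [0.449, 0.893, 0.0], [0.002, -0.001, -1.0]]
force: [0.6, -0.5, 0.6]
width: 1.001
```

Run:
```python
from station import r
import cv2,numpy as np
s=r.read_state();print(s["clock"],np.round(s["eef_pos"],1),np.round(s["joint_pos"],1))
a=r.capture("scene")["frame"][150:300,260:440,::-1];b=r.capture("top")["frame"][130:270,300:440,::-1]
o=np.hstack([cv2.resize(a,(400,333)),cv2.resize(b,(333,333))]);cv2.imwrite("pics/p1.png",o)
```

```text
2.2833 [495.4  13.4 141.4] [ -2.7  14.1 100.1   0.   65.9 -66. ]
```

View pics/p1.png

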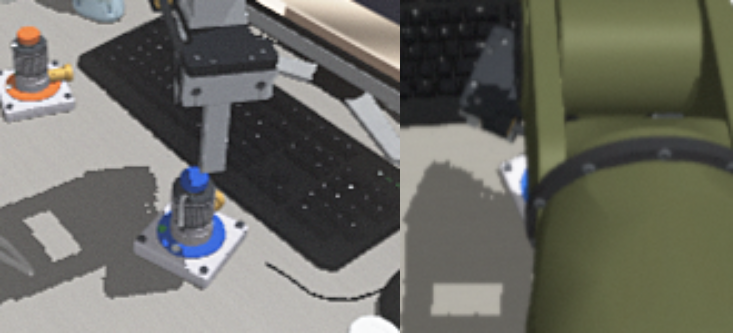

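The scene view shows the gripper straddling the blue coupling's axis, with the near finger at crop (212,135) and the collar at (195,205). The arm hides the coupling in the top view. I'll descend and then close.

Emit:
step_arm(
  increments=[
    {"x":0,"y":0,"z":0.3,"wx":0,"wy":0,"wz":0,"hand":1},
    {"x":0,"y":0,"z":0.6,"wx":0,"wy":0,"wz":0,"hand":1},
    {"x":0,"y":0,"z":0.8,"wx":0,"wy":0,"wz":0,"hand":1},
    {"x":0,"y":0,"z":0.8,"wx":0,"wy":0,"wz":0,"hand":1},
  ],
)

```text
clock: 2.72
eef_pos: [495.4, 13.0, 76.6]
tool_rot: [[-0.893, 0.45, -0.002], [0.45, 0.893, 0.0], [0.002, -0.001, -1.0]]
force: [0.5, -0.0, -1.3]
width: 0.999
```

Emit:
step_arm(
  increments=[
    {"x":0,"y":0,"z":0.2,"wx":0,"wy":0,"wz":0,"hand":1},
    {"x":0,"y":0,"z":0.35,"wx":0,"wy":0,"wz":0,"hand":1},
    {"x":0,"y":0,"z":0.35,"wx":0,"wy":0,"wz":0,"hand":1},
    {"x":0,"y":0,"z":0.35,"wx":0,"wy":0,"wz":0,"hand":1},
  ],
)

```text
clock: 3.05
eef_pos: [496.8, 12.9, 51.1]
tool_rot: [[-0.893, 0.45, 0.002], [0.45, 0.893, -0.0], [-0.001, 0.001, -1.0]]
force: [-0.3, -0.1, 0.1]
width: 1.001
```

Run:
```python
from station import r
import cv2,numpy as np
s=r.read_state();print(s["clock"],np.round(s["eef_pos"],1),np.round(s["force"],1))
a=r.capture("scene")["frame"][200:290,300:390,::-1]
cv2.imwrite("pics/p2.png",cv2.resize(a,(540,540),interpolation=cv2.INTER_CUBIC))
```

```text
3.05 [496.8  12.9  51.1] [-0.3 -0.1  0.1]
```

View pics/p2.png

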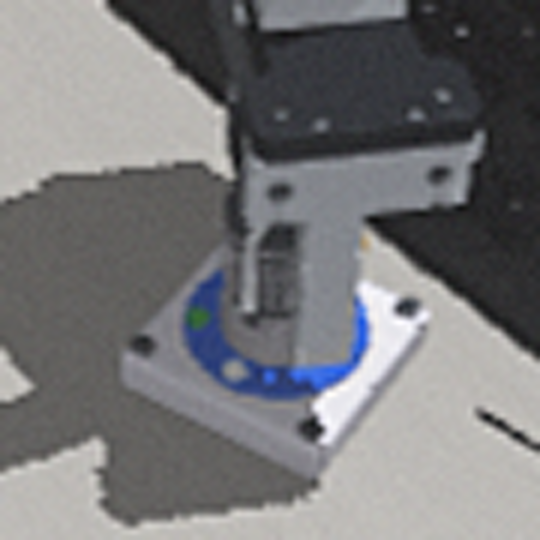

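The fingers straddle the collar, with the stripe visible at crop (250,270) and the green dot at (200,317). I'll go down a few mm more and grip.

Emit:
step_arm(
  increments=[
    {"x":0,"y":0,"z":0.05,"wx":0,"wy":0,"wz":0,"hand":1},
    {"x":0,"y":0,"z":0.05,"wx":0,"wy":0,"wz":0,"hand":0},
    {"x":0,"y":0,"z":0.05,"wx":0,"wy":0,"wz":0,"hand":0},
    {"x":0,"y":0,"z":0.05,"wx":0,"wy":0,"wz":0,"hand":0},
    {"x":0,"y":0,"z":0.05,"wx":0,"wy":0,"wz":0,"hand":0},
    {"x":0,"y":0,"z":0.05,"wx":0,"wy":0,"wz":0,"hand":0},
    {"x":0,"y":0,"z":0.05,"wx":0,"wy":0,"wz":0,"hand":0},
    {"x":0,"y":0,"z":0.05,"wx":0,"wy":0,"wz":0,"hand":0},
    {"x":0,"y":0,"z":0.05,"wx":0,"wy":0,"wz":0,"hand":0},
    {"x":0,"y":0,"z":0.05,"wx":0,"wy":0,"wz":0,"hand":0},
    {"x":0,"y":0,"z":0.05,"wx":0,"wy":0,"wz":0,"hand":0},
    {"x":0,"y":0,"z":0.05,"wx":0,"wy":0,"wz":0,"hand":0},
  ],
)

```text
clock: 4.1
eef_pos: [495.6, 12.1, 45.5]
tool_rot: [[-0.893, 0.45, -0.001], [0.45, 0.893, -0.001], [0.0, -0.002, -1.0]]
force: [-3.5, -7.0, 3.6]
width: 0.431
```

Emit:
step_arm(
  increments=[
    {"x":0,"y":-0.01,"z":-0.03,"wx":0,"wy":0,"wz":0,"hand":0},
    {"x":0,"y":-0.01,"z":-0.06,"wx":0,"wy":0,"wz":0,"hand":0},
    {"x":0,"y":-0.01,"z":-0.1,"wx":0,"wy":0,"wz":0,"hand":0},
    {"x":0,"y":-0.01,"z":-0.13,"wx":0,"wy":0,"wz":0,"hand":0},
    {"x":0,"y":-0.01,"z":-0.16,"wx":0,"wy":0,"wz":0,"hand":0},
    {"x":0,"y":-0.01,"z":-0.16,"wx":0,"wy":0,"wz":0,"hand":0},
    {"x":0,"y":-0.01,"z":-0.16,"wx":0,"wy":0,"wz":0,"hand":0},
  ],
)

```text
clock: 4.68
eef_pos: [495.4, 12.0, 58.2]
tool_rot: [[-0.893, 0.45, -0.0], [0.45, 0.893, -0.0], [0.0, -0.0, -1.0]]
force: [0.3, -3.1, -8.5]
width: 0.431
```

Run:
```python
from station import r
import cv2,numpy as np
s=r.read_state();print(s["clock"],np.round(s["eef_pos"],1),np.round(s["force"],1),np.round(s["torque"],2),np.round(s["joint_pos"],1))
a=r.capture("scene")["frame"][200:290,300:390,::-1]
cv2.imwrite("pics/p3.png",cv2.resize(a,(540,540),interpolation=cv2.INTER_CUBIC))
```

```text
4.6833 [495.4  12.   58.2] [ 0.3 -3.1 -8.5] [-0.68 -0.34 -0.04] [ -2.8  20.7 104.1  -0.   55.2 -66.1]
```

View pics/p3.png

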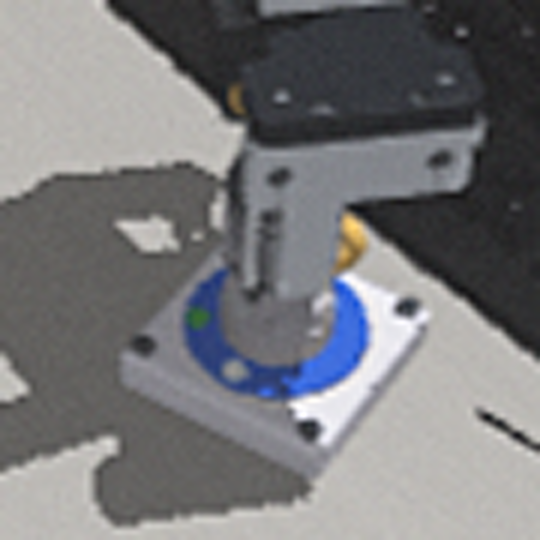

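The collar came up 12.7 mm with the expected pull of about 8.5 N. Now I'll turn it clockwise, which is +wz because the tool points down.

Emit:
step_arm(
  increments=[
    {"x":0,"y":0,"z":0,"wx":0,"wy":0,"wz":0.12,"hand":0},
    {"x":0,"y":0,"z":0,"wx":0,"wy":0,"wz":0.25,"hand":0},
    {"x":0,"y":0,"z":0,"wx":0,"wy":0,"wz":0.37,"hand":0},
    {"x":0,"y":0,"z":0,"wx":0,"wy":0,"wz":0.5,"hand":0},
    {"x":0,"y":0,"z":0,"wx":0,"wy":0,"wz":0.62,"hand":0},
    {"x":0,"y":0,"z":0,"wx":0,"wy":0,"wz":0.75,"hand":0},
    {"x":0,"y":0,"z":0,"wx":0,"wy":0,"wz":0.87,"hand":0},
    {"x":0,"y":0,"z":0,"wx":0,"wy":0,"wz":1,"hand":0},
    {"x":0,"y":0,"z":0,"wx":0,"wy":0,"wz":1,"hand":0},
  ],
)

```text
clock: 5.48
eef_pos: [495.1, 11.6, 57.9]
tool_rot: [[-0.545, 0.839, -0.001], [0.839, 0.545, -0.001], [0.0, -0.002, -1.0]]
force: [-0.8, -7.0, -8.5]
width: 0.432
```

Run:
```python
from station import r
import cv2,numpy as np
s=r.read_state();print(s["clock"],np.round(s["eef_pos"],1),np.round(s["force"],1),np.round(s["torque"],2),np.round(s["tool_rot"],3).tolist())
a=r.capture("scene")["frame"][200:290,300:390,::-1]
cv2.imwrite("pics/p4.png",cv2.resize(a,(540,540),interpolation=cv2.INTER_CUBIC))
```

```text
5.4833 [495.1  11.6  57.9] [-0.8 -7.  -8.5] [-1.47  0.07 -0.05] [[-0.545, 0.839, -0.001], [0.839, 0.545, -0.001], [0.0, -0.002, -1.0]]
```

View pics/p4.png

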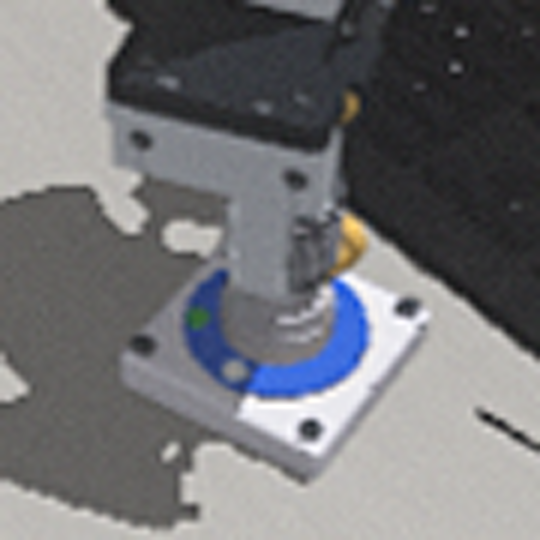

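The collar turned with the tool by 29°, and the small side load shows the axis about 1 mm toward −y. I'll correct for that and do the second half.

Emit:
step_arm(
  increments=[
    {"x":-0.01,"y":-0.007,"z":0,"wx":0,"wy":0,"wz":0.12,"hand":0},
    {"x":-0.01,"y":-0.007,"z":0,"wx":0,"wy":0,"wz":0.25,"hand":0},
    {"x":-0.01,"y":-0.007,"z":0,"wx":0,"wy":0,"wz":0.37,"hand":0},
    {"x":-0.01,"y":-0.007,"z":0,"wx":0,"wy":0,"wz":0.5,"hand":0},
    {"x":-0.01,"y":-0.007,"z":0,"wx":0,"wy":0,"wz":0.62,"hand":0},
    {"x":-0.01,"y":-0.007,"z":0,"wx":0,"wy":0,"wz":0.75,"hand":0},
    {"x":-0.01,"y":-0.007,"z":0,"wx":0,"wy":0,"wz":0.87,"hand":0},
    {"x":-0.01,"y":-0.007,"z":0,"wx":0,"wy":0,"wz":1,"hand":0},
    {"x":-0.01,"y":-0.007,"z":0,"wx":0,"wy":0,"wz":1,"hand":0},
    {"x":-0.01,"y":-0.007,"z":0,"wx":0,"wy":0,"wz":1,"hand":0},
    {"x":-0.01,"y":-0.007,"z":0,"wx":0,"wy":0,"wz":1,"hand":0},
  ],
)

```text
clock: 6.45
eef_pos: [494.6, 11.2, 57.7]
tool_rot: [[-0.06, 0.998, -0.003], [0.998, 0.06, 0.0], [0.0, -0.003, -1.0]]
force: [-4.5, -2.9, -7.8]
width: 0.433
```

Run:
```python
from station import r
import cv2,numpy as np
s=r.read_state();print(s["clock"],np.round(s["eef_pos"],1),np.round(s["force"],1),np.round(s["torque"],2),np.round(s["tool_rot"],3).tolist())
a=r.capture("scene")["frame"][200:290,300:390,::-1]
cv2.imwrite("pics/p5.png",cv2.resize(a,(540,540),interpolation=cv2.INTER_CUBIC))
```

```text
6.45 [494.6  11.2  57.7] [-4.5 -2.9 -7.8] [-0.49  0.93  0.01] [[-0.06, 0.998, -0.003], [0.998, 0.06, 0.0], [0.0, -0.003, -1.0]]
```

View pics/p5.png

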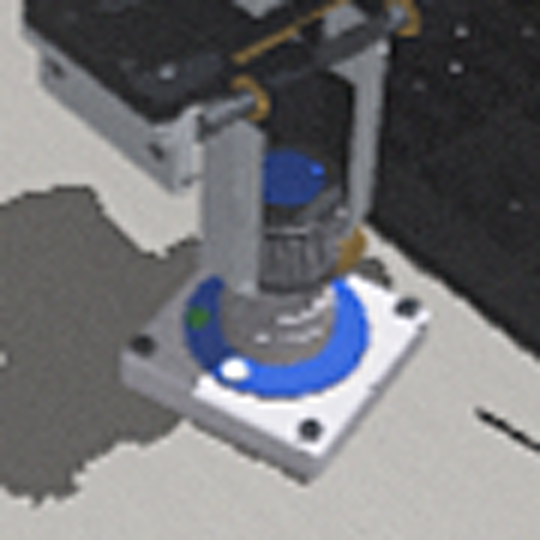

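The tool has turned 60° in all, with the yaw torque near 0, so there's no sign of slip. The stripe is behind the near finger. I'll release and let it spring down.

Emit:
step_arm(
  increments=[
    {"x":0,"y":0,"z":0,"wx":0,"wy":0,"wz":0,"hand":1},
    {"x":0,"y":0,"z":0,"wx":0,"wy":0,"wz":0,"hand":1},
    {"x":0,"y":0,"z":0,"wx":0,"wy":0,"wz":0,"hand":1},
    {"x":0,"y":0,"z":0,"wx":0,"wy":0,"wz":0,"hand":1},
    {"x":0,"y":0,"z":0,"wx":0,"wy":0,"wz":0,"hand":1},
    {"x":0,"y":0,"z":0,"wx":0,"wy":0,"wz":0,"hand":1},
    {"x":0,"y":0,"z":0,"wx":0,"wy":0,"wz":0,"hand":1},
    {"x":0,"y":0,"z":0,"wx":0,"wy":0,"wz":0,"hand":1},
  ],
)

```text
clock: 7.17
eef_pos: [495.6, 11.1, 58.3]
tool_rot: [[-0.057, 0.998, 0.0], [0.998, 0.057, 0.0], [0.0, 0.0, -1.0]]
force: [-0.7, -0.6, -0.0]
width: 0.964
```

Emit:
step_arm(
  increments=[
    {"x":0,"y":0,"z":-0.4,"wx":0,"wy":0,"wz":0,"hand":1},
    {"x":0,"y":0,"z":-0.8,"wx":0,"wy":0,"wz":0,"hand":1},
    {"x":0,"y":0,"z":-1,"wx":0,"wy":0,"wz":0,"hand":1},
    {"x":0,"y":0,"z":-1,"wx":0,"wy":0,"wz":0,"hand":1},
  ],
)

```text
clock: 7.5
eef_pos: [497.2, 11.1, 141.8]
tool_rot: [[-0.057, 0.998, 0.006], [0.998, 0.057, -0.0], [-0.001, 0.006, -1.0]]
force: [-0.5, 0.1, -1.1]
width: 1.0
```

Emit:
step_arm(
  increments=[
    {"x":0,"y":0,"z":-0.4,"wx":0,"wy":0,"wz":0,"hand":1},
    {"x":0,"y":0,"z":-0.8,"wx":0,"wy":0,"wz":0,"hand":1},
    {"x":0,"y":0,"z":-0.8,"wx":0,"wy":0,"wz":0,"hand":1},
  ],
)

```text
clock: 7.75
eef_pos: [497.3, 11.1, 206.8]
tool_rot: [[-0.057, 0.998, 0.007], [0.998, 0.057, -0.0], [-0.001, 0.007, -1.0]]
force: [1.2, 0.6, -0.1]
width: 1.002
```

Run:
```python
from station import r
import cv2,numpy as np
s=r.read_state();print(s["clock"],np.round(s["eef_pos"],1),np.round(s["force"],1))
c=r.capture("scene")["frame"][:,:,::-1];cv2.imwrite("pics/scene6.png",c)
a=c[215:285,310:380];b=cv2.imread("pics/scene0.png")[215:285,310:380]
cv2.imwrite("pics/p6.png",np.hstack([cv2.resize(i,(400,400),interpolation=cv2.INTER_CUBIC) for i in(b,a)]))
```

```text
7.75 [497.3  11.1 206.8] [ 1.2  0.6 -0.1]
```

View pics/p6.png

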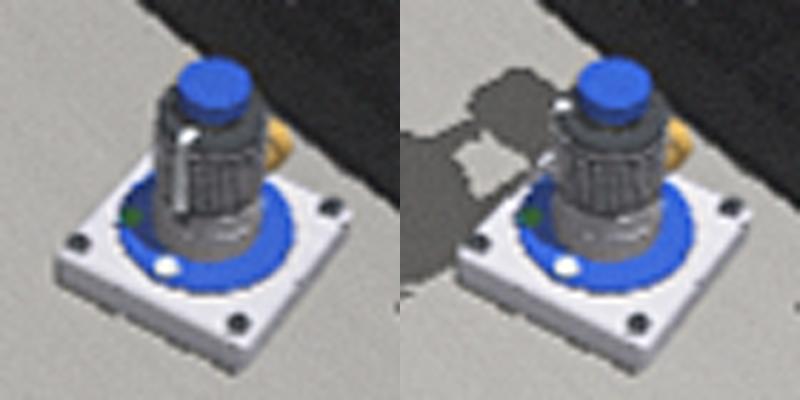

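The cap and collar edge sit at the same pixels as when first seated, so the collar is down. The stripe top at (565,105) points toward the green dot. I'll move the arm aside to confirm from the top camera.

Emit:
step_arm(
  increments=[
    {"x":-0.5,"y":0,"z":0,"wx":0,"wy":0,"wz":0,"hand":1},
    {"x":-1,"y":0,"z":0,"wx":0,"wy":0,"wz":0,"hand":1},
    {"x":-1,"y":0,"z":0,"wx":0,"wy":0,"wz":0,"hand":1},
  ],
)

```text
clock: 8.05
eef_pos: [499.6, -73.3, 200.3]
tool_rot: [[-0.054, 0.999, -0.002], [0.999, 0.054, -0.001], [-0.0, -0.002, -1.0]]
force: [0.8, 0.2, -0.5]
width: 1.0
```

Emit:
step_arm(
  increments=[
    {"x":-0.5,"y":0,"z":0,"wx":0,"wy":0,"wz":0,"hand":1},
    {"x":-1,"y":0,"z":0,"wx":0,"wy":0,"wz":0,"hand":1},
    {"x":-1,"y":0,"z":0,"wx":0,"wy":0,"wz":0,"hand":1},
    {"x":-1,"y":0,"z":0,"wx":0,"wy":0,"wz":0,"hand":1},
    {"x":-1,"y":0,"z":0,"wx":0,"wy":0,"wz":0,"hand":1},
  ],
)

```text
clock: 8.47
eef_pos: [504.2, -148.1, 200.9]
tool_rot: [[-0.056, 0.998, -0.002], [0.998, 0.056, 0.001], [0.001, -0.002, -1.0]]
force: [0.7, -0.0, 0.8]
width: 0.999
```

Run:
```python
from station import r
from h import *
s=r.read_state();print(s["clock"],np.round(s["eef_pos"],1),np.round(s["force"],1))
T=r.capture("top");S=r.capture("scene")
c=T["frame"][:,:,::-1].copy();cv2.imwrite("pics/top7.png",c)
a=c[175:240,330:400];b=cv2.imread("pics/top0.png")[175:240,330:400]
cv2.imwrite("pics/p7.png",np.hstack([cv2.resize(i,(400,371),interpolation=cv2.INTER_CUBIC) for i in(b,a)]))
for n,C in(("scene",S),("top",T)):
    y0,y1,x0,x1={"scene":(215,285,310,380),"top":(175,240,330,400)}[n]
    for nm,I in(("before",cv2.imread(f"pics/{n}0.png")),("after",C["frame"][:,:,::-1].copy())):
        m=cv2.inRange(cv2.cvtColor(I,cv2.COLOR_BGR2HSV)[y0:y1,x0:x1],(100,120,60),(130,255,255))
        k,l,st,ce=cv2.connectedComponentsWithStats(m)
        print(n,nm,[(st[i,4],(ce[i]+[x0,y0]).round(1)) for i in range(1,k) if st[i,4]>15])
    d=cv2.absdiff(cv2.imread(f"pics/{n}0.png"),C["frame"][:,:,::-1].copy()) 
    o={"scene":d[155:205,250:300],"top":d[190:240,212:262]}[n];print(n,"orange diff mean",o.mean().round(1),o.max())
# expected stripe top points: z=80 shoulder, r=18
for nm,an in(("open",201),("locked",141)):
    p=(495.5+17*np.cos(np.radians(an)),13.3+17*np.sin(np.radians(an)),80)
    u,v=proj(T,p);print(nm,"crop px",(u-330)*400/70,(v-175)*371/65)
```

```text
8.4667 [ 504.2 -148.1  200.9] [ 0.7 -0.   0.8]
scene before [(np.int32(127), array([347.2, 230.3])), (np.int32(63), array([334.4, 254.4])), (np.int32(150), array([352.4, 258.8]))]
scene after [(np.int32(129), array([347.2, 230.3])), (np.int32(217), array([347.3, 257.7]))]
scene orange diff mean 17.5 32
top before [(np.int32(131), array([367.9, 201.4])), (np.int32(218), array([363. , 211.3]))]
top after [(np.int32(129), array([367.8, 201.4])), (np.int32(211), array([363. , 211.4]))]
top orange diff mean 17.6 27
open crop px 233.93024328366374 197.75945609190092
locked crop px 189.3636333885216 193.199505604463
```

View pics/p7.png

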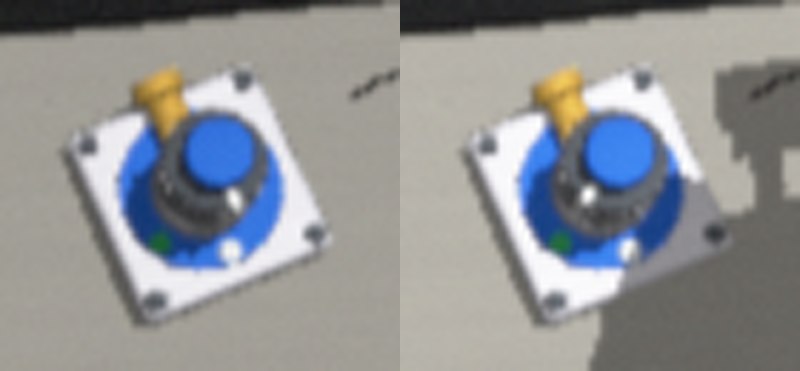

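From the top, the stripe is at crop (588,195), i.e. (188,195) in its own half. The predicted locked position is (189,193). The cap centre is unchanged to within 0.1 px in both views, so the collar is fully down. I'll hand it in.

```bash
python3 -c "
from station import r
print(r.close_job())"
```

```text
the job is handed in; nothing more can be done
None
```

The blue coupling is locked, and I handed the job in at about 8.5 s. I gripped its collar, lifted it 12.7 mm (about 8.5 N of pull), turned it 60° clockwise, let it spring down and moved the arm clear.

- **Turn:** the top view shows the white stripe within about 0.5 px of where it should be for the locked seat, on the green dot's side.
- **Seated:** the blue cap is back at its original pixel position in both views, within 0.1 px, so the collar is fully down.
- **Side load:** the grip was about 1 mm off the collar's axis. That gave a side force of up to about 8 N, which I corrected partway through.
- **Orange coupling:** I never touched it. Before and after pictures of it differ only by a fairly even change in brightness (about 17 grey levels).
- **Failed or disagreed:** my first four move calls were refused for missing fields, with no motion. No check disagreed.

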